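# Sweep the loose clothes pegs into the peg tray

## Robot

A 6-joint arm with a two-finger parallel gripper is mounted at the origin on the work surface. World frame = base frame: x ahead of the robot, y to its left, z up, the work surface at z = 0. Lengths are in mm, angles in rad, forces in N, time in s.
With the tool pointing down it reaches from about 350 to 775 mm from the base axis. Payload 5.5 kg.
Tool frame: the origin (TCP) lies midway between the tips of the shut fingers; the grasp point (between the pads) lies 19 mm behind it; z points along the fingers, y is the direction in which the jaws open and shut (so a half turn about z gives the same grasp; the last joint's range is limited). The gripper opens to 85 mm and grips with 20 to 120 N. Pads are 22 mm wide; open, the fingers measure 114 mm over their backs; the gripper's body (76 mm by 85 mm) begins 54 mm behind the grasp point. The pads swing forward as they close: fully open they stand 13 mm farther back than shut.
Start: joints at [-1.395, 0.313, 0.046, 1.304, 0, 1.431], TCP at [178.578, -546.609, 231.323] pointing down, gripper open.
Joint ranges: [-2.76, 2.76], [-0.86, 1.69], [-1.03, 1.26], [-2.2, 2.34], [-1.47, 1.5], [-3.14, 3.14]. Speed limits (rad/s): [2.57, 2.57, 3.14, 3.14, 3.14, 3.14].

## Interface

Orientations are given as [roll, pitch, yaw] about the fixed x, y, z axes, in that order (R = Rz(yaw) Ry(pitch) Rx(roll)).
In Python, from workcell import r gives the robot as it stands.
- The arm moves only by the tool jog_arm, never from a script. Its argument "series" is one flat list of numbers, 5 for each row, row after row: the shift along the tool's x, y, z in mm, then the turn about the tool's z in degrees, then the closure in counts, from 0 (fully open) to 255 (shut). A call has 1 to 5 rows; each row is the pose to reach, as a shift and turn from the pose measured when the call began, along the tool's axes at that moment; what a row does not reach only later rows make up. A row lasts 1/8 s, in which the tool goes at most 62.5 mm and 10.7 degrees, less where a joint would pass 70% of its speed; a pose out of reach is approached as far as the arm can. A call with a gripper value outside its range is refused whole. The fingers move at their own pace and stop on an object; "force" is the grip in N (left out, the last holds). Time passes only in rows, so rows that repeat a pose let the fingers close. It gives the time, the measured TCP pose, the force and the opening at its end, in the units of the state.
- r.read_state(): the state, without advancing time (a new reading comes with each control period).
- r.read_camera(name): name is "scene" or "top" or "wrist"; returns a dict with "image" (400x640x3 uint8, red, green, blue), "depth" (400x640 float32, mm along the optical axis (not along the pixel's ray), 0 where there is no reading), "camera_matrix" (3x3 intrinsics, pixels), "R" (3x3) and "t" (3): a world point X has camera coordinates R X + t. Camera axes: x right, y down, z forward; pixel columns grow to the right and rows downward; lengths in mm; the calibration is good to about 2 mm. A picture is of the moment at which its call begins.
- r.job_done(): hands the job in, once; it reports no verdict.
The state is a dict: "t": time; "joint_positions": joint angles; "joint_velocities": joint speeds; "tau": joint torques, N m; "ee_pos": TCP position; "ee_rot": TCP orientation; "contact_force": force on the tool from outside, world axes, zero at the start; "torque": the same for the moment, N m; "gripper_width": opening from 0.0 (shut) to 1.0 (fully open).
Only numpy, scipy, OpenCV 4.12 (cv2) and the standard library are available. Lean on these libraries where they do the work, as an engineer would, in place of code of your own. Each camera call takes 0.05 s, during which the arm holds its last target. There are 200 camera calls.

## Task

Sweep the two wooden clothes pegs across the white board with the fingers, through the open front of the three-sided tray, until each peg lies wholly inside it. Slide them gently along the board: do not pinch, lift or flick them, and leave the sauce pot and all the other kitchenware where they stand. Finish clear of everything.

Things in the scene. Friction and masses are not known exactly. Their poses are not given: they have to be found in the camera images.
- tray: Peg tray fixed on the board: three brown wooden walls 30 mm high and 10 mm thick around a blue floor sheet 1 mm thick, level with the board, no lip. Open on its front. Inside 120 mm deep (own x) by 320 mm wide (own y). Origin: centre of the inner floor; x points from the open front to the back wall, so the open front edge is the line x = -60 mm, the back wall starts at +60 mm, the side walls at y = +-160 mm. At most about 0.15 rad from facing the robot squarely.
- peg1: Pale wooden clothes peg with a steel spring, lying on its side on the board, loose, about 16 g: 84 mm long (own x, jaw at +x), 14 mm high, 14 mm wide at the jaw and 18 mm at the tail. Origin: centre of its underside. Slides freely, stops when no longer pushed.
- peg1_jaw (a point): Middle of the jaw end of that peg, 42 mm from its middle, 7 mm above the board.
- peg1_tail (a point): Middle of the tail (handle) end of that peg, 42 mm from its middle, 7 mm above the board.
- peg2: Pale wooden clothes peg with a steel spring, lying on its side on the board, loose, about 16 g: 84 mm long (own x, jaw at +x), 14 mm high, 14 mm wide at the jaw and 18 mm at the tail. Origin: centre of its underside. Slides freely, stops when no longer pushed.
- peg2_jaw (a point): Middle of the jaw end of that peg, 42 mm from its middle, 7 mm above the board.
- peg2_tail (a point): Middle of the tail (handle) end of that peg, 42 mm from its middle, 7 mm above the board.
- sauce_pot: Small clear sauce pot with red lid, 48 mm across, 46 mm high, loose, standing in the row with the pegs. Bystander. Origin: centre of its underside.
- steamer: Large round two-tier bamboo steamer with lid, 269 mm across, 189 mm high with its handle, on the right. Bystander. Origin: centre of its underside.
- colander: Stainless steel colander, 244 mm across, 307 mm over its handles, 110 mm high, on the left. Bystander. Origin: centre of its underside.
- lunchbox: Blue plastic three-tier lunchbox, 114 x 182 x 156 mm, at the left near the robot. Bystander. Origin: centre of its underside.
- spice_jar: Amber spice jar, 52 mm across, 105 mm high, at the right near the robot. Bystander. Origin: centre of its underside.
Things that resemble listed ones, but are neither listed nor needed, are in the scene too. Leave any black, blue or green look-alike of the peg2 alone.

How it is judged (in metres and radians):
At the end, for the whole second after the job is handed in: Both ends of both pegs are inside the tray: behind its open front edge (3 mm allowed) and between its walls; the pegs lie low and at rest; every other thing is upright and within 20 mm of where it stood (x of peg1_jaw in the frame of tray between -0.063 and 0.065 m and y of peg1_jaw in the frame of tray between -0.164 and 0.164 m and x of peg1_tail in the frame of tray between -0.063 and 0.065 m and y of peg1_tail in the frame of tray between -0.164 and 0.164 m and height (world z) of each of peg1, peg2 below 0.025 m and linear speed of each of peg1, peg2 below 0.02 m/s and x of peg2_jaw in the frame of tray between -0.063 and 0.065 m and y of peg2_jaw in the frame of tray between -0.164 and 0.164 m and x of peg2_tail in the frame of tray between -0.063 and 0.065 m and y of peg2_tail in the frame of tray between -0.164 and 0.164 m and distance of each of sauce_pot, steamer, colander, lunchbox, spice_jar from where it was at the start of the episode below 0.02 m and angle between each of sauce_pot, steamer, colander, lunchbox, spice_jar's own z axis and vertical below 0.2 rad); the robot touches nothing.
It fails at once if a peg is lifted off the board (its underside point above 25 mm) (height (world z) of any of peg1, peg2 above 0.025 m).
It fails at once if a peg is pinched or pressed with more than 25 N (contact force between the fingers and peg1 above 25 N or contact force between the fingers and peg2 above 25 N).
It fails at once if a peg is flicked (faster than 0.7 m/s) (linear speed of any of peg1, peg2 above 0.7 m/s).
It fails at once if the sauce pot or other kitchenware is moved more than 20 mm (distance of any of sauce_pot, steamer, colander, lunchbox, spice_jar from where it was at the start of the episode above 0.02 m).
It also fails if it takes over 67 s, if anything falls off the work surface, if the arm or the gripper's body presses on something with over 40 N, if the wrist force passes 120 N, or if a joint passes its speed limit or range.

## Working session

There is one attempt and no reset: what is moved stays moved. The work goes in short steps, Python scripts to look and compute and a tool call to move; the robot and the scene stay as the last step left them, time stands still between calls to the robot, and variables do not carry over. Pictures are saved under pics/ and viewed, about 8 in all and at most 12, crops included, and the job is handed in when it is done.

Besides the shell and the picture viewer there is one more tool, called after "Emit:" as name(argument=value, ...) on one line, values as JSON. jog_arm: Moves the arm, as the interface text tells. Its arguments: {"type":"object","properties":{"series":{"type":"array","items":{"type":"number"}},"force":{"type":"number"}},"required":["series"]}

```bash
mkdir -p pics; cat > h.py <<'E'
import numpy as np, cv2
from workcell import r
def cam(n):
    c=r.read_camera(n); return c
def save(c,name): cv2.imwrite('pics/'+name,cv2.cvtColor(c['image'],cv2.COLOR_RGB2BGR))
def ray(c,u,v,z):
    K=np.array(c['camera_matrix']);R=np.array(c['R']);t=np.array(c['t'])
    o=-R.T@t; d=R.T@np.linalg.inv(K)@np.array([u,v,1.]); return o+d*(z-o[2])/d[2]
E
python3 - <<'E'
from h import *
import pickle
for n in('top','scene'):
    c=cam(n);save(c,n+'0.png');pickle.dump(c,open(n+'0.pkl','wb'));print(n,np.round(c['t']),np.round(c['camera_matrix'],1).tolist(), np.round(-np.array(c['R']).T@c['t']))
print(r.read_state())
E
```

```text
top [ -61.  524. 1183.] [[466.2, 0.0, 319.3], [0.0, 466.2, 204.0], [0.0, 0.0, 1.0]] [ 280.  -16. 1264.]
scene [-205. -287. 1463.] [[392.5, 0.0, 320.0], [0.0, 392.5, 200.2], [0.0, 0.0, 1.0]] [1283. -283.  734.]
{'t': 0.1, 'joint_positions': array([-1.39462641e+00,  3.13935297e-01,  4.50506644e-02,  1.30360830e+00,
       -3.15410481e-05,  1.43118034e+00]), 'joint_velocities': array([ 2.92996296e-05,  4.05730842e-04,  1.88840668e-03,  1.75716434e-03,
        2.12164193e-03, -9.92792411e-04]), 'tau': array([ 2.90095006e-03, -4.81727457e+01,  2.99244064e+01,  1.27516792e-02,
       -8.64258323e-05, -3.81125403e-06]), 'ee_pos': array([ 178.46204101, -546.09874761,  230.47522077]), 'ee_rot': array([-3.13990817e+00, -2.04870174e-04,  3.15785764e-01]), 'contact_force': array([ 0.00485223,  0.52266799, -0.44182533]), 'torque': array([-0.00624051, -0.07931503,  0.0102284 ]), 'gripper_width': 0.9990198381649729}
```

View pics/top0.png

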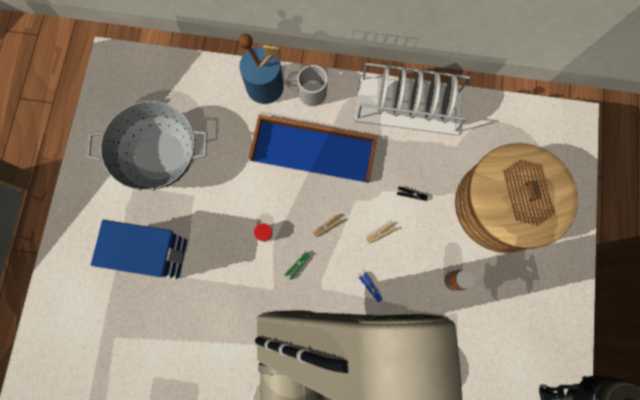

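View pics/scene0.png

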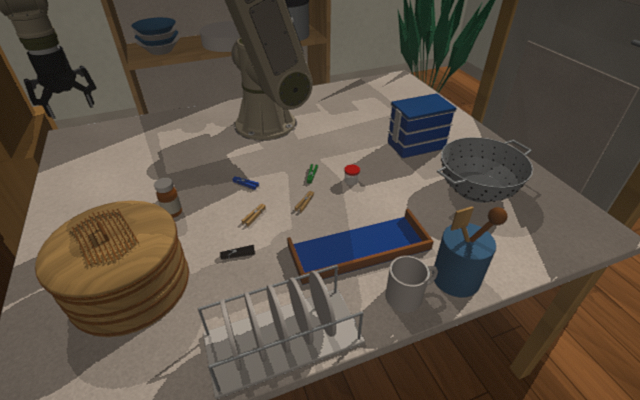

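The top view shows the tray at (313,148) with its open front facing down towards the robot. The pale pegs are at (328,224) and (382,232). The look-alikes are green (299,265), blue (371,287) and black (412,193), and the sauce pot is at (263,232). I choose the two tan pegs, then measure them and check a close crop.

```bash
python3 - <<'E'
from h import *
import pickle
c=pickle.load(open('top0.pkl','rb')); im=c['image']
hsv=cv2.cvtColor(im,cv2.COLOR_RGB2HSV)
def blobs(m,box,amin):
    k=np.zeros(m.shape,np.uint8);x0,y0,x1,y1=box;k[y0:y1,x0:x1]=m[y0:y1,x0:x1]
    return [q for q in cv2.findContours(k,cv2.RETR_EXTERNAL,cv2.CHAIN_APPROX_NONE)[0] if cv2.contourArea(q)>amin]
blue=cv2.inRange(hsv,(105,120,40),(130,255,255))
for q in blobs(blue,(240,100,390,195),800):
    b=cv2.approxPolyDP(q,5,True)[:,0]
    for p in b: print('tray',p,np.round(ray(c,*p,1)))
    P=np.array([ray(c,*p,1)[:2] for p in q[:,0]],np.float32);print(cv2.minAreaRect(P))
tan=cv2.inRange(hsv,(8,70,90),(25,255,255))
for q in blobs(tan,(300,205,410,250),25):
    P=np.array([ray(c,*p,10)[:2] for p in q[:,0]],np.float32);print('peg',cv2.boundingRect(q),cv2.minAreaRect(P),'\n',np.round(cv2.boxPoints(cv2.minAreaRect(P))).tolist())
for n,lo,hi,z,box in (('red',(0,150,80),(6,255,255),46,(245,215,285,250)),('green',(40,100,30),(80,255,255),10,(270,240,330,290)),('blue',(105,120,40),(130,255,255),10,(350,265,390,310)),('black',(0,0,0),(180,255,50),10,(390,180,435,205))):
    for q in blobs(cv2.inRange(hsv,lo,hi),box,20):
        P=np.array([ray(c,*p,z)[:2] for p in q[:,0]],np.float32);print(n,cv2.minAreaRect(P))
v=cv2.cvtColor(im,cv2.COLOR_RGB2BGR)[100:310,230:450]
cv2.imwrite('pics/crop.png',cv2.resize(v,None,fx=2.8,fy=2.8,interpolation=cv2.INTER_CUBIC))
E
```

```text
tray [262 123] [749. 210.   1.]
tray [254 160] [637. 214.   1.]
tray [364 180] [ 623. -100.    1.]
tray [369 141] [ 739. -100.    1.]
((687.5133056640625, 54.92045593261719), (319.500732421875, 118.25443267822266), 87.24052429199219)
peg (367, 223, 29, 20) ((480.92742919921875, -161.59286499023438), (21.999469757080078, 82.2235107421875), 36.18284606933594) 
 [[448.0, -135.0], [496.0, -201.0], [514.0, -188.0], [466.0, -122.0]]
peg (314, 215, 28, 22) ((478.63653564453125, -15.80035400390625), (23.60071563720703, 83.77212524414062), 44.221031188964844) 
 [[441.0, 6.0], [499.0, -54.0], [516.0, -38.0], [458.0, 22.0]]
red ((433.0711669921875, 150.66143798828125), (42.48616027832031, 44.932220458984375), 8.110294342041016)
green ((349.90411376953125, 49.623043060302734), (5.884474277496338, 51.242332458496094), 61.32857131958008)
green ((385.73345947265625, 34.78348159790039), (11.415665626525879, 28.339975357055664), 53.23746871948242)
blue ((337.0482482910156, -140.05018615722656), (52.06283950805664, 5.6117939949035645), 45.64975357055664)
blue ((333.191162109375, -154.54978942871094), (80.13732147216797, 13.224603652954102), 38.42500305175781)
black ((598.1452026367188, -262.33135986328125), (25.814674377441406, 13.150041580200195), 83.631103515625)
black ((603.7137451171875, -222.6101837158203), (50.55656051635742, 19.0456485748291), 86.46763610839844)
```

View pics/crop.png

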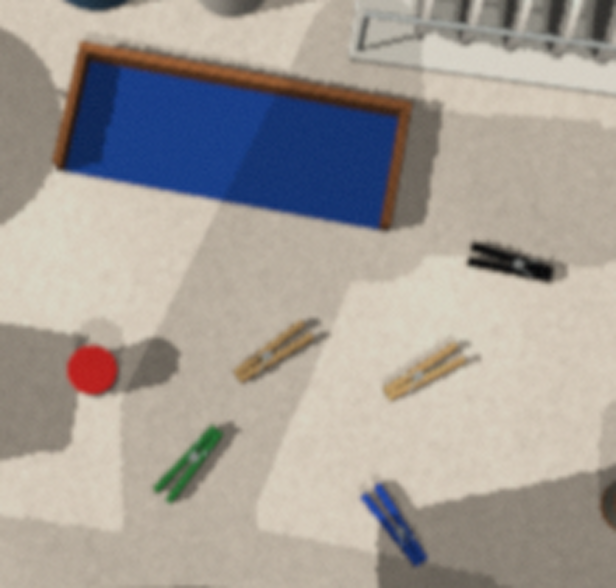

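The crop shows both chosen pegs are tan with a steel spring, with jaws at crop (240,377) and (390,393) and the tails up and to the right. Their measured size of 82–84 × 22 mm fits the description. The tray floor measures 319 × 118 mm, centred at (687,55) with yaw about -0.047.

Plan: part-open the fingers into a two-finger rake parallel to the peg, with the tool turned half round to keep joint 6 in range. I push the left peg first, to tray y of about +35, then the right peg.

```bash
cat > go.py <<'E'
from h import *
import sys
def go(x,y,z,yaw):
    s=r.read_state();p=s['ee_pos'];w=s['ee_rot'][2]
    d=np.array([x,y,z])-p;c,n=np.cos(w),np.sin(w)
    print('t',round(s['t'],2),'pos',np.round(p,1),'yaw',round(np.degrees(w),1),'q6',round(s['joint_positions'][5],2),'gw',round(s['gripper_width'],2),'F',np.round(s['contact_force'],1))
    print('shift',np.round([c*d[0]+n*d[1], n*d[0]-c*d[1], -d[2]],1),'turn',round((np.degrees(w)-yaw+180)%360-180,1))
if __name__=='__main__': go(*map(float,sys.argv[1:]))
E
python3 go.py 453 -40 200 224
```

```text
t 0.1 pos [ 178.5 -546.1  230.5] yaw 18.1 q6 1.43 gw 1.0 F [ 0.   0.5 -0.4]
shift [ 418.1 -395.8   30.5] turn 154.1
```

Emit:
jog_arm(series=[28,-26,0,-10,120,56,-53,0,-20,120,84,-79,0,-30,120,112,-106,0,-40,120,140,-132,0,-50,120], force=20)

```text
t: 0.72
ee_pos: [270.9, -375.7, 230.4]
ee_rot: [-3.14, -0.002, 1.194]
contact_force: [-0.2, 0.2, 0.4]
gripper_width: 0.528
```

```bash
python3 go.py 453 -40 200 224
```

```text
t 0.72 pos [ 270.9 -375.7  230.4] yaw 68.4 q6 0.83 gw 0.53 F [-0.2  0.2  0.4]
shift [379.2  45.8  30.4] turn -155.6
```

Emit:
jog_arm(series=[35,4,3,-10,120,70,9,6,-20,120,105,13,9,-30,120,140,17,12,-40,120,175,21,15,-50,120])

```text
t: 1.35
ee_pos: [355.0, -219.5, 215.3]
ee_rot: [3.141, -0.003, 2.072]
contact_force: [0.9, -0.6, 0.4]
gripper_width: 0.53
```

```bash
python3 go.py 453 -40 200 224
```

```text
t 1.35 pos [ 355.  -219.5  215.3] yaw 118.7 q6 0.32 gw 0.53 F [ 0.9 -0.6  0.4]
shift [110.2 172.2  15.3] turn -105.3
```

Emit:
jog_arm(series=[11,17,3,-10,120,22,34,6,-20,120,33,52,9,-30,120,44,69,12,-40,120,55,86,15,-50,120])

```text
t: 1.98
ee_pos: [404.0, -129.1, 200.1]
ee_rot: [3.139, -0.002, 2.951]
contact_force: [-1.4, 0.2, -0.7]
gripper_width: 0.525
```

```bash
python3 go.py 453 -40 120 224
```

```text
t 1.98 pos [ 404.  -129.1  200.1] yaw 169.1 q6 -0.31 gw 0.53 F [-1.4  0.2 -0.7]
shift [-31.3  96.7  80.1] turn -54.9
```

Emit:
jog_arm(series=[-6,19,15,-10,120,-12,39,30,-20,120,-19,58,45,-30,120,-25,77,60,-40,120,-31,97,80,-50,120])

```text
t: 2.6
ee_pos: [453.0, -38.9, 119.8]
ee_rot: [3.138, 0.001, -2.454]
contact_force: [0.1, -0.5, -0.4]
gripper_width: 0.527
```

```bash
python3 - <<'E'
from h import *
import pickle
from go import go
go(453,-40,3,224)
c=cam('wrist');save(c,'w1.png');pickle.dump(c,open('w1.pkl','wb'))
E
```

```text
t 2.6 pos [453.  -38.9 119.8] yaw -140.6 q6 -0.95 gw 0.53 F [ 0.1 -0.5 -0.4]
shift [  0.7  -0.9 116.8] turn -4.6
```

View pics/w1.png

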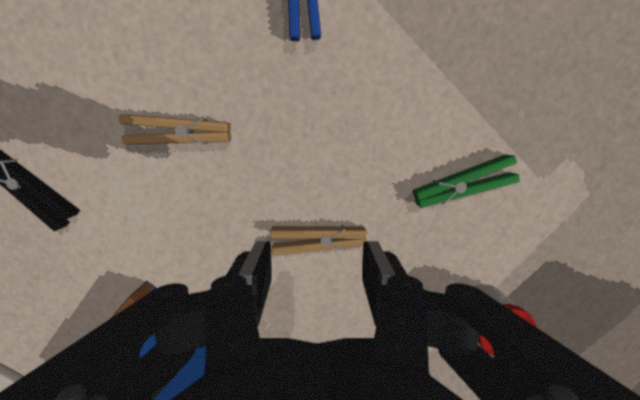

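The wrist view shows the left peg at (318,240), the right peg at (176,130), and the green, blue and black look-alikes. I measure both pegs here and check where the fingers will come down.

```bash
cat > pegs.py <<'E'
from h import *
def pegs(c,box=None,z=8,amin=60):
    hsv=cv2.cvtColor(c['image'],cv2.COLOR_RGB2HSV);m=cv2.inRange(hsv,(8,70,90),(25,255,255))
    m=cv2.morphologyEx(m,cv2.MORPH_CLOSE,np.ones((5,5)))
    if box: k=np.zeros_like(m);k[box[1]:box[3],box[0]:box[2]]=m[box[1]:box[3],box[0]:box[2]];m=k
    for q in cv2.findContours(m,cv2.RETR_EXTERNAL,cv2.CHAIN_APPROX_NONE)[0]:
        if cv2.contourArea(q)<amin: continue
        P=np.array([ray(c,*p,z)[:2] for p in q[:,0]],np.float32)
        (cx,cy),sz,a=cv2.minAreaRect(P);b=cv2.boxPoints(((cx,cy),sz,a))
        e=sorted([(b[i]+b[(i+1)%4])/2 for i in range(4)],key=lambda e:-np.hypot(*(e-[cx,cy])))[:2]
        print('px',cv2.boundingRect(q),'c',np.round([cx,cy]),'sz',np.round(sz),'ends',np.round(e).tolist())
E
python3 - <<'E'
from pegs import *
import pickle
c=pickle.load(open('w1.pkl','rb'));pegs(c,(100,90,400,262))
X=np.array([453,-39,8.]);q=c['camera_matrix']@(c['R']@X+c['t']);print(q[:2]/q[2])
for s in(-1,1):
    X=np.array([453-s*.64*30,-39+s*.77*30,8.]);q=c['camera_matrix']@(c['R']@X+c['t']);print(q[:2]/q[2])
E
```

```text
px (270, 226, 97, 30) c [478. -16.] sz [25. 86.] ends [[509.0, -46.0], [448.0, 14.0]]
px (119, 114, 112, 31) c [ 479. -163.] sz [23. 89.] ends [[507.0, -198.0], [451.0, -129.0]]
[315.73551263 199.8813831 ]
[280.56066095 200.11409243]
[350.90951028 199.64867942]
```

Both views agree within 2 mm, and the fingers will land about 12 mm behind the peg. I descend.

Emit:
jog_arm(series=[0,0,40,-2,120,0,0,80,-4,120,0,0,100,-5,120,0,0,110,-5,120,0,0,116,-5,120])

```text
t: 3.28
ee_pos: [451.8, -36.5, 1.2]
ee_rot: [3.135, 0.001, -2.361]
contact_force: [0.2, 0.5, 0.1]
gripper_width: 0.527
```

```bash
python3 go.py 550 56 4 224
```

```text
t 3.27 pos [451.8 -36.5   1.2] yaw -135.3 q6 -1.04 gw 0.53 F [0.2 0.5 0.1]
shift [-134.9   -3.4   -2.8] turn 0.7
```

Emit:
jog_arm(series=[-8,0,-1,0,120,-18,0,-1,0,120,-28,0,-1,0,120,-40,0,-1,0,120,-52,0,-1,0,120])

```text
t: 3.9
ee_pos: [489.5, 0.9, 2.4]
ee_rot: [3.135, 0.001, -2.361]
contact_force: [-0.0, 0.1, -0.8]
gripper_width: 0.527
```

Emit:
jog_arm(series=[-12,0,0,0,120,-24,0,0,0,120,-36,0,0,0,120,-44,0,0,0,120,-48,0,0,0,120])

```text
t: 4.53
ee_pos: [523.9, 35.0, 2.4]
ee_rot: [3.135, 0.001, -2.36]
contact_force: [0.3, -0.2, -0.7]
gripper_width: 0.526
```

```bash
python3 - <<'E'
from pegs import *
from go import go
go(580,70,2,200)
c=cam('wrist');save(c,'w2.png');pegs(c,(200,150,450,280))
E
```

```text
t 4.53 pos [523.9  35.    2.4] yaw -135.2 q6 -0.87 gw 0.53 F [ 0.3 -0.2 -0.7]
shift [-64.4 -14.6   0.4] turn 24.8
```

View pics/w2.png

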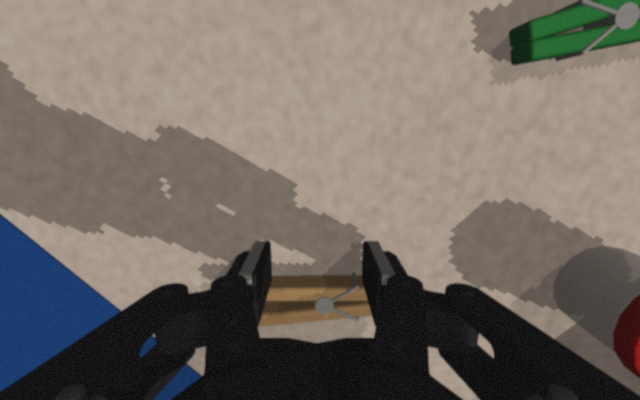

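The peg sits square against both fingers, with its centre about (320,300) in the picture. I push it another 35 mm diagonally, then swing the jaw end round about the tail finger.

Emit:
jog_arm(series=[-9,0,0,0,120,-18,0,0,0,120,-27,0,0,0,120,-35,0,0,0,120])

```text
t: 5.08
ee_pos: [549.5, 60.2, 2.5]
ee_rot: [3.135, 0.001, -2.36]
contact_force: [0.3, -0.0, 0.0]
gripper_width: 0.529
```

```bash
cat > swing.py <<'E'
from h import *
import sys
# rows: swing push heading to phi1 (deg) in n rows, pivot = tail contact point moving by (dx,dy); flip=180 if tool x is opposite to push
def swing(phi1,n,dx,dy,flip=180,side=1,rows0=0):
    s=r.read_state();p=s['ee_pos'][:2];w=s['ee_rot'][2];ph0=(w-np.radians(flip)+np.pi)%(2*np.pi)-np.pi
    off=lambda f:11*np.array([np.cos(f),np.sin(f)])+side*30*np.array([np.sin(f),-np.cos(f)])
    c0=p+off(ph0);print('pos',np.round(p),'phi',np.degrees(ph0).round(1),'pivot',np.round(c0))
    for i in range(1,n+1):
        f=ph0+(np.radians(phi1)-ph0)*i/n;d=c0+np.array([dx,dy])*i/n-off(f)-p
        print(np.round([np.cos(w)*d[0]+np.sin(w)*d[1],np.sin(w)*d[0]-np.cos(w)*d[1],0,np.degrees(ph0-f)],1))
if __name__=='__main__': a=list(map(float,sys.argv[1:]));swing(a[0],int(a[1]),a[2],a[3],*a[4:])
E
python3 swing.py -2.7 10 48 4
```

```text
pos [550.  60.] phi 44.8 pivot [578.  47.]
[-6.2 -2.3  0.   4.7]
[-12.5  -4.8   0.    9.5]
[-18.8  -7.5   0.   14.2]
[-25.1 -10.4   0.   19. ]
[-31.5 -13.6   0.   23.7]
[-37.8 -17.    0.   28.5]
[-44.1 -20.6   0.   33.2]
[-50.3 -24.4   0.   38. ]
[-56.5 -28.4   0.   42.7]
[-62.6 -32.6   0.   47.5]
```

Emit:
jog_arm(series=[-6,-2,0,5,120,-12,-5,0,10,120,-19,-7,0,14,120,-25,-10,0,19,120,-31,-14,0,24,120])

```text
t: 5.7
ee_pos: [581.7, 72.5, 2.3]
ee_rot: [3.135, -0.002, -2.782]
contact_force: [0.4, -0.3, 0.2]
gripper_width: 0.528
```

```bash
python3 swing.py -2.7 5 24 2; python3 -c "
from h import *
save(cam('wrist'),'w3.png')"
```

```text
pos [582.  73.] phi 20.6 pivot [603.  48.]
[-7.1 -0.5  0.   4.7]
[-14.3  -1.2   0.    9.3]
[-21.5  -2.2   0.   14. ]
[-28.7  -3.3   0.   18.7]
[-35.9  -4.7   0.   23.3]
```

View pics/w3.png

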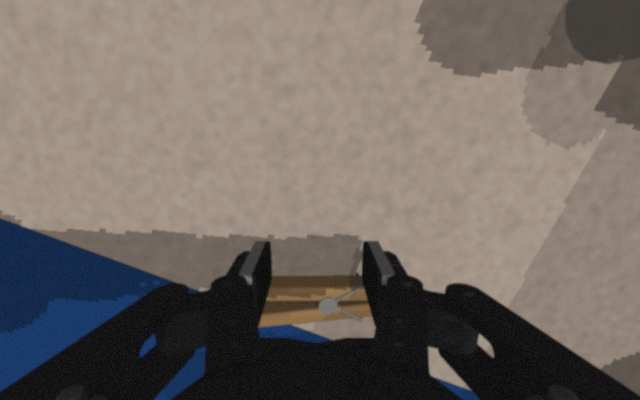

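The peg is still square between the fingers, with its spring at (328,305). I finish the swing and push it in.

Emit:
jog_arm(series=[-7,0,0,5,120,-14,-1,0,9,120,-21,-2,0,14,120,-29,-3,0,19,120,-36,-5,0,23,120])

```text
t: 6.38
ee_pos: [618.5, 80.8, 2.3]
ee_rot: [3.136, -0.003, 3.097]
contact_force: [-0.6, 0.5, -0.4]
gripper_width: 0.527
```

```bash
python3 go.py 668 77 2 177.3
```

```text
t 6.38 pos [618.5  80.8   2.3] yaw 177.4 q6 0.04 gw 0.53 F [-0.6  0.5 -0.4]
shift [-49.6  -1.6   0.3] turn 0.1
```

Emit:
jog_arm(series=[-11,0,0,0,120,-22,0,0,0,120,-33,0,0,0,120,-44,0,0,0,120,-55,0,0,0,120])

```text
t: 7.0
ee_pos: [674.2, 78.3, 2.1]
ee_rot: [3.136, -0.003, 3.097]
contact_force: [0.7, -0.6, 0.7]
gripper_width: 0.531
```

Emit:
jog_arm(series=[-8,0,0,0,120,-12,0,0,0,120,-12,0,0,0,120,0,0,0,0,120,20,0,-5,0,120])

```text
t: 7.62
ee_pos: [653.6, 79.1, 6.8]
ee_rot: [3.136, -0.003, 3.097]
contact_force: [-0.1, 0.6, -0.5]
gripper_width: 0.529
```

```bash
python3 go.py 451 -185 110 216.2
```

```text
t 7.62 pos [653.6  79.1   6.8] yaw 177.4 q6 0.04 gw 0.53 F [-0.1  0.6 -0.5]
shift [ 190.6 -272.9 -103.2] turn -38.8
```

Emit:
jog_arm(series=[5,0,-40,0,120,10,0,-80,0,120,40,-40,-100,-6,120,85,-90,-103,-14,120,130,-140,-103,-22,120])

```text
t: 8.25
ee_pos: [523.4, -49.6, 110.1]
ee_rot: [3.136, 0.0, -2.797]
contact_force: [0.7, -1.2, 0.8]
gripper_width: 0.529
```

```bash
python3 go.py 451 -185 110 216.2
```

```text
t 8.25 pos [523.4 -49.6 110.1] yaw -160.3 q6 -0.59 gw 0.53 F [ 0.7 -1.2  0.8]
shift [ 1.139e+02 -1.030e+02  1.000e-01] turn -16.5
```

Emit:
jog_arm(series=[28,-26,0,-4,120,56,-51,0,-9,120,85,-77,0,-14,120,112,-101,0,-17,120,112,-101,0,-17,120])

```text
t: 8.88
ee_pos: [450.9, -184.0, 109.8]
ee_rot: [3.137, 0.001, -2.504]
contact_force: [0.5, -0.3, 0.1]
gripper_width: 0.527
```

```bash
python3 - <<'E'
from pegs import *
from go import go
go(453,-183,2.5,218)
c=cam('wrist');print('B');pegs(c,(200,180,450,262))
c=cam('top');save(c,'t2.png');print('A');pegs(c,(250,115,378,182),z=9,amin=15)
E
```

```text
t 8.88 pos [ 450.9 -184.   109.8] yaw -143.5 q6 -1.19 gw 0.53 F [ 0.5 -0.3  0.1]
shift [ -2.2  -0.4 107.3] turn -1.5
B
px (266, 230, 101, 30) c [ 479. -163.] sz [25. 85.] ends [[507.0, -195.0], [452.0, -130.0]]
A
px (292, 138, 29, 10) c [711.  76.] sz [82. 23.] ends [[712.0, 117.0], [709.0, 35.0]]
px (250, 115, 128, 67) c [696.  55.] sz [347. 137.] ends [[687.0, -118.0], [705.0, 228.0]]
```

View pics/t2.png

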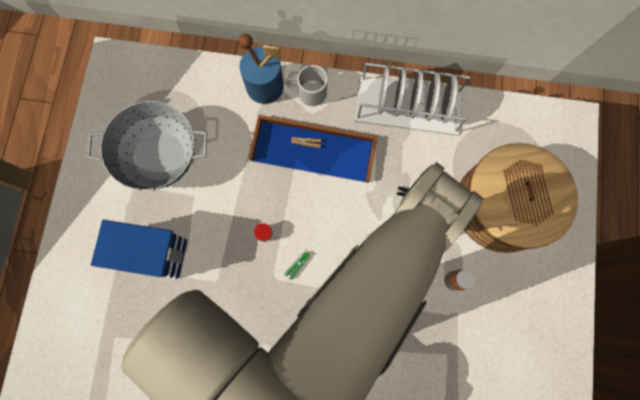

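Peg 1 lies at (711,76), deep in the tray. A straight push would take peg 2's tail close to the tray's right wall end. I'll turn peg 2's heading to about 55° first to gain y, then push and swing it back.

Emit:
jog_arm(series=[-2,0,40,-1,120,-2,0,75,-2,120,-2,0,95,-3,120,-2,0,104,-3,120,-2,0,107,-3,120])

```text
t: 9.6
ee_pos: [453.6, -180.0, 2.6]
ee_rot: [3.136, 0.002, -2.449]
contact_force: [0.2, -0.5, 0.4]
gripper_width: 0.528
```

Emit:
jog_arm(series=[-6,0,0,0,120,-12,0,0,0,120,-18,0,0,0,120,-24,0,0,0,120,-28,0,0,0,120])

```text
t: 10.22
ee_pos: [475.6, -161.9, 2.9]
ee_rot: [3.137, 0.002, -2.448]
contact_force: [1.1, -0.7, 1.0]
gripper_width: 0.527
```

```bash
python3 swing.py 56 4 12 15 180 -1
```

```text
pos [ 476. -162.] phi 39.7 pivot [ 465. -132.]
[-6.9  0.3  0.  -4.1]
[-13.8   0.7   0.   -8.1]
[-20.7   1.3   0.  -12.2]
[-27.7   2.    0.  -16.3]
```

Emit:
jog_arm(series=[-7,0,0,-4,120,-14,1,0,-8,120,-21,1,0,-12,120,-28,2,0,-16,120,-28,2,0,-16,120])

```text
t: 10.85
ee_pos: [496.1, -142.1, 2.8]
ee_rot: [3.137, 0.004, -2.169]
contact_force: [0.1, -0.2, 0.7]
gripper_width: 0.532
```

```bash
python3 -c "
from go import *
go(544,-68,2.5,236)
save(cam('wrist'),'w4.png')"
```

```text
t 10.85 pos [ 496.1 -142.1    2.8] yaw -124.3 q6 -1.41 gw 0.53 F [ 0.1 -0.2  0.7]
shift [-88.2   2.1   0.3] turn -0.3
```

View pics/w4.png

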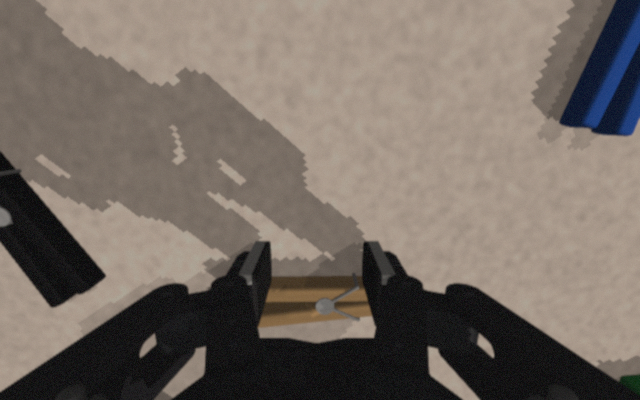

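The peg is square against the rake, with its spring at (324,306), and clear of the black peg on the left. I push it 88 mm along this heading.

Emit:
jog_arm(series=[-10,0,0,0,120,-20,0,0,0,120,-30,0,0,0,120,-40,0,0,0,120,-50,0,0,0,120])

```text
t: 11.52
ee_pos: [524.5, -100.2, 3.0]
ee_rot: [3.137, 0.003, -2.17]
contact_force: [-0.1, -0.7, -1.3]
gripper_width: 0.528
```

Emit:
jog_arm(series=[-10,0,0,0,120,-20,0,0,0,120,-30,0,0,0,120,-36,0,0,0,120,-38,0,0,0,120])

```text
t: 12.15
ee_pos: [546.1, -68.5, 3.1]
ee_rot: [3.137, 0.003, -2.169]
contact_force: [-0.8, 0.1, 0.3]
gripper_width: 0.528
```

```bash
python3 swing.py 0 10 50 2
```

```text
pos [546. -69.] phi 55.7 pivot [577. -76.]
[-5.9 -3.1  0.   5.6]
[-12.   -6.5   0.   11.1]
[-18.  -10.2   0.   16.7]
[-24.1 -14.1   0.   22.3]
[-30.2 -18.4   0.   27.9]
[-36.2 -23.    0.   33.4]
[-42.2 -27.9   0.   39. ]
[-48.1 -33.1   0.   44.6]
[-53.8 -38.5   0.   50.1]
[-59.4 -44.2   0.   55.7]
```

Emit:
jog_arm(series=[-6,-3,0,6,120,-12,-6,0,11,120,-18,-10,0,17,120,-24,-14,0,22,120,-30,-18,0,28,120])

```text
t: 12.78
ee_pos: [577.8, -54.0, 3.1]
ee_rot: [3.136, 0.001, -2.662]
contact_force: [0.1, -0.3, 0.4]
gripper_width: 0.528
```

```bash
python3 swing.py -2.7 5 25 2; python3 -c "
from h import *
save(cam('wrist'),'w5.png')"
```

```text
pos [578. -54.] phi 27.5 pivot [601. -76.]
[-7.8 -1.   0.   6. ]
[-15.8  -2.3   0.   12.1]
[-23.7  -3.9   0.   18.1]
[-31.7  -5.9   0.   24.2]
[-39.7  -8.3   0.   30.2]
```

View pics/w5.png

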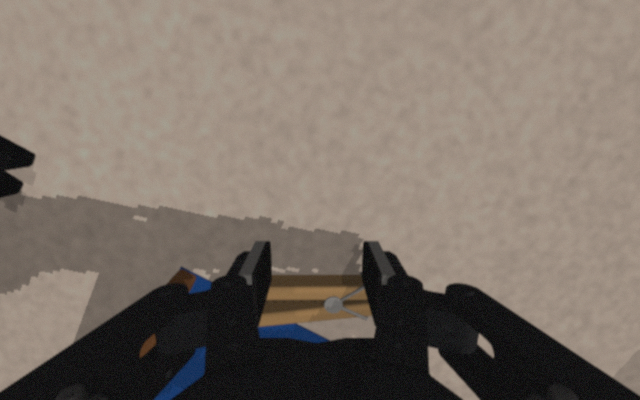

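The peg is still square, with its spring at (333,303) and the right wall end at (185,280) outside the finger. I finish the swing and push it in.

Emit:
jog_arm(series=[-8,0,0,6,120,-16,-2,0,12,120,-24,-4,0,18,120,-32,-6,0,24,120,-40,-8,0,30,120])

```text
t: 13.45
ee_pos: [618.0, -42.8, 3.2]
ee_rot: [3.137, -0.001, 3.093]
contact_force: [-0.7, 0.4, -0.7]
gripper_width: 0.53
```

```bash
python3 go.py 683 -45 3 177.3
```

```text
t 13.45 pos [618.  -42.8   3.2] yaw 177.2 q6 -0.15 gw 0.53 F [-0.7  0.4 -0.7]
shift [-65.    1.    0.2] turn -0.1
```

Emit:
jog_arm(series=[-11,0,0,0,120,-22,0,0,0,120,-33,0,0,0,120,-44,0,0,0,120,-55,0,0,0,120])

```text
t: 14.08
ee_pos: [673.6, -45.5, 3.0]
ee_rot: [3.136, -0.001, 3.093]
contact_force: [0.6, 0.5, -0.2]
gripper_width: 0.527
```

Emit:
jog_arm(series=[-6,0,0,0,120,-8,0,0,0,120,-8,0,0,0,120,2,0,0,0,120,20,0,-5,0,120])

```text
t: 14.7
ee_pos: [652.5, -44.5, 7.6]
ee_rot: [3.136, -0.002, 3.093]
contact_force: [-0.1, 0.0, -0.8]
gripper_width: 0.528
```

Emit:
jog_arm(series=[10,0,-40,0,120,20,0,-90,0,120,50,10,-120,0,120,90,30,-140,0,120,140,60,-150,0,120])

```text
t: 15.32
ee_pos: [515.0, 21.4, 159.6]
ee_rot: [3.136, 0.0, 3.092]
contact_force: [0.2, 0.9, -0.7]
gripper_width: 0.529
```

```bash
python3 - <<'E'
from pegs import *
from go import go
go(430,-100,200,177)
c=cam('top');save(c,'t3.png');pegs(c,(263,128,362,175),z=9,amin=15)
E
```

```text
t 15.32 pos [515.   21.4 159.6] yaw 177.1 q6 -0.07 gw 0.53 F [ 0.2  0.9 -0.7]
shift [  78.8 -125.5  -40.4] turn 0.1
px (347, 146, 15, 9) c [704. -62.] sz [41. 22.] ends [[704.0, -82.0], [705.0, -42.0]]
px (352, 131, 10, 7) c [752. -62.] sz [28. 14.] ends [[751.0, -76.0], [753.0, -48.0]]
```

View pics/t3.png

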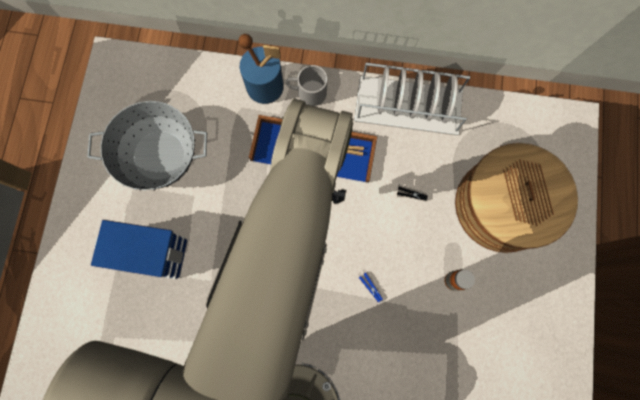

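The arm hides most of the tray. Peg 2's tail shows inside at (355,151), so I move aside for a clear check.

Emit:
jog_arm(series=[15,50,-20,0,120,30,105,-40,0,120,45,160,-60,0,120,60,215,-70,0,120,75,270,-70,0,120])

```text
t: 16.0
ee_pos: [444.0, 299.7, 233.3]
ee_rot: [3.133, -0.007, 3.095]
contact_force: [1.0, -0.3, 1.0]
gripper_width: 0.532
```

```bash
python3 - <<'E'
from pegs import *
from go import go
go(430,-300,230,177)
c=cam('top');save(c,'t4.png');pegs(c,(263,128,362,175),z=9,amin=15)
hsv=cv2.cvtColor(c['image'],cv2.COLOR_RGB2HSV);m=cv2.inRange(hsv,(0,150,80),(6,255,255));ys,xs=np.nonzero(m[215:250,245:285]);print('pot',ray(c,xs.mean()+245,ys.mean()+215,46))
E
```

```text
t 16.0 pos [444.  299.7 233.3] yaw 177.3 q6 0.48 gw 0.53 F [ 1.  -0.3  1. ]
shift [ -13.9 -599.7    3.3] turn 0.3
px (334, 145, 28, 10) c [705. -43.] sz [78. 22.] ends [[704.0, -82.0], [705.0, -4.0]]
px (292, 138, 29, 10) c [708.  76.] sz [24. 81.] ends [[710.0, 36.0], [705.0, 117.0]]
px (310, 128, 52, 10) c [754.  -3.] sz [147.  15.] ends [[751.0, -76.0], [758.0, 71.0]]
pot [433.7874306  150.80055186  46.        ]
```

View pics/t4.png

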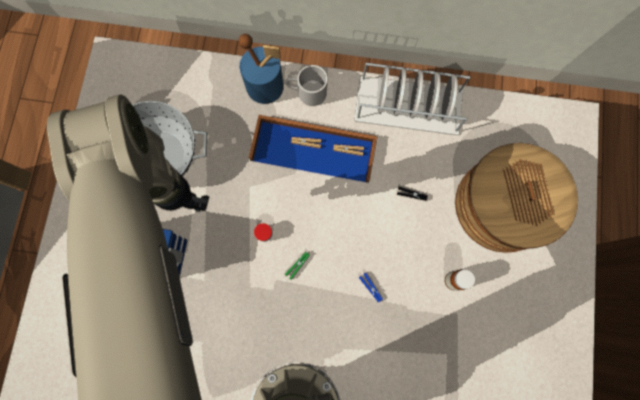

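Both pegs lie wholly in the tray, at (307,143) and (348,150) in the picture, and the pot is at (434,151), unmoved. I went to the left side by a sign slip. The fingers were 233 mm up there, above everything, and the force stayed near zero. I move back over open board and settle.

Emit:
jog_arm(series=[0,-50,0,0,120,0,-100,0,0,120,0,-130,0,0,120,0,-130,0,0,120,0,-130,0,0,120])

```text
t: 16.68
ee_pos: [436.2, 175.5, 231.0]
ee_rot: [3.129, -0.009, 3.1]
contact_force: [-0.5, -0.0, 0.3]
gripper_width: 0.533
```

```bash
python3 - <<'E'
from h import *
import pickle
a=pickle.load(open('top0.pkl','rb'))['image'];b=cam('top')['image']
for n,(x0,y0,x1,y1) in {'lunchbox':(90,215,140,280),'colander':(85,95,150,195),'steamer':(450,140,580,255),'jar':(440,265,478,295),'pot':(250,218,276,246)}.items():
    print(n,cv2.phaseCorrelate(*[cv2.cvtColor(i[y0:y1,x0:x1],cv2.COLOR_RGB2GRAY).astype(np.float32) for i in (a,b)]))
s=r.read_state();print(s['t'],s['ee_pos'],np.abs(s['joint_velocities']).max());r.job_done()
E
```

```text
lunchbox ((-0.3025923188628177, 0.03521173880616146), 0.9596933889389038)
colander ((-0.1354437146574483, -0.017335866024659197), 0.8753808773888482)
steamer ((0.41882935750435024, -0.08272275861826728), 0.7266203976854866)
jar ((-0.7225041146028701, 0.1002286580370324), 0.8375767886638641)
pot ((1.0259599100043317, -0.25079838290516676), 0.47115244335598416)
16.725 [436.35611395 175.8549373  231.04863207] 0.011128826511607149
the job is handed in; nothing more can be done
```

Both wooden pegs are inside the tray and the job is handed in, at about 17 s of the 67 s allowed. I used the part-open fingers as a two-point rake: a diagonal push, a swing to line each peg up with the tray, then a straight push in.

- **Pegs:** the last clear top view puts their centres at about (708, 76) and (705, -43) mm. Both are about 20 mm behind the tray's centre line, with their ends at least 20 mm from the side walls.
- **Other kitchenware:** before-and-after pictures show shifts of 1 pixel or less (about 3 mm). The sauce pot's 1-pixel value is a weak match, probably because of shadow or the arm in view. Its lid measured within 1 mm of its start just before.
- **Arm:** it finished still, 231 mm up over open board. The force readings I checked stayed at about 1–2 N throughout.
- **What went wrong:** after the pushes, a sign slip sent the arm to the left side instead of the right. It passed above everything there, and no contact showed in the force readings or pictures.

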